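# Read the tall vessel on a coasting digestion carousel

### The job

Take the pen reader out of its stand and, with it in the gripper, push the digestion carousel by its upright post so that it coasts round by itself, at no less than one turn in ten seconds and no more than one turn in two. While it turns untouched, keep the reader's nose within 40 mm of the middle of the tall vessel's cap for five seconds on end; never touch any of the vessels and leave the things around alone. The program finishes while still holding the reader, upright and still, with its nose about 100 mm higher than the tall cap.

Things in the scene. Friction and masses are not known exactly. Their poses are not given: they have to be found in the camera images.
- reader: Pen reader: plain white plastic cylinder, 33 mm in diameter and 127 mm long with its top button, standing upright nose down in its stand at the start; loose, about 0.12 kg. Origin at the centre of its flat nose face (lower end); its z axis runs from the nose up the barrel. A grip with the TCP 90 mm above the nose leaves the fingertips about 32 mm above the stand.
- stand: Fixed grey cup that holds the reader upright: 45 mm high, 68 mm wide at the foot, 52 mm at the rim, mouth about 42 mm wide, inner floor 6 mm above the bench. The reader lifts straight out. Origin at the centre of its underside, on the bench.
- carousel: White round carousel, 270 mm in diameter, turning freely either way without end; at rest at the start, at any angle. Origin on the axis, at the disc's underside, 28 mm above the bench; z up, x towards the tall vessel. Disc top at 40 mm, hub in the middle up to 87 mm. Four short vessels, 40 mm wide, tops at 92 mm, stand on the 95 mm circle at 60 and 120 degrees either side of the tall one.
- base: Fixed round base, 200 mm wide and 28 mm high, with the carousel's low-friction bearing; origin on the axis, on the bench. The loaded carousel's moment of inertia is nominally 0.022 kg m2 (really up to a third more or less), bearing drag 0.0012 N m s/rad plus 0.0008 N m: a push of 0.2 to 0.5 N is plenty, and it coasts down with a time constant of some 15 s.
- tall_cap (a point): Centre of the cap's top face on the one tall vessel of the carousel: 125 mm above the bench, 95 mm from the axis. The vessel is a grey sleeve 40 mm in diameter with a white cap 46 mm in diameter, fixed to the carousel and going round with it.
- rack: White test tube rack with five tubes, 85 mm by 206 mm, 109 mm high at the tubes; bystander. Origin under its centre.
- beaker: Glass beaker, 72 mm wide, 85 mm high; bystander. Origin under its centre.
- bottle: White reagent bottle, 66 mm wide, 150 mm high; bystander. Origin under its centre.
- push_post (a point): Centre of the top of the upright white round post fixed to the carousel half a turn from the tall vessel: 140 mm above the bench, 110 mm from the axis; the post is 30 mm in diameter. Above 92 mm it stands clear of the short vessels and can be pushed sideways, along the circle, with the barrel of the reader.
Mind the look-alikes: they are no part of the job. What is shaped like the reader but brown or green is not meant.

How it is judged:
On the way, in this order (a step that is already met when the one before it is completed fails the run):
1. the reader is lifted out of its stand in the gripper (height (world z) of reader above 0.06 m and contact force between the fingers and reader above 1 N), for 0.2 s.
2. the post is pushed (contact force between carousel_c8 and anything else above 0.05 N).
3. the carousel coasts at one turn in ten seconds or faster, nothing touching it (angular speed of carousel above 0.6 rad/s and contact force between carousel and anything else below 0.05 N), for 0.3 s.
4. for five seconds on end the reader's nose stays within 40 mm of the middle of the tall vessel's cap while the carousel coasts at one turn in ten seconds or faster, nothing touching it (all of step 3 and distance between reader and tall_cap below 0.04 m), for 5 s.
At the end, for the whole second after the job is handed in: The gripper holds the reader still (under 0.04 m/s), within 0.3 rad of upright, its nose 190 to 300 mm above the bench (65 to 175 mm higher than the tall cap), and nothing touches the carousel (height (world z) of reader between 0.19 and 0.3 m and angle between reader's own z axis and vertical below 0.3 rad and linear speed of reader below 0.04 m/s and contact force between the fingers and reader above 1 N and contact force between carousel and anything else below 0.05 N); the arm keeps its last pose, push and grip.
It fails at once if a vessel is touched (contact force between any of carousel_c2, carousel_c3, carousel_c4, carousel_c5, carousel_c6, carousel_c7 and anything else above 0.1 N).
It fails at once if the carousel turns faster than one turn in two seconds (angular speed of carousel above 3.2 rad/s).
It fails at once if the reader is tipped over or dropped (angle between reader's own z axis and vertical above 0.7 rad).
It fails at once if the rack, beaker or bottle is shifted by more than 20 mm (distance of any of rack, beaker, bottle from where it was at the start of the episode above 0.02 m).
It also fails if it takes over 64 s, if anything falls off the work surface, if the arm or the gripper's body presses on something with over 40 N, if the wrist force passes 120 N, or if a joint passes its speed limit or range.

### The arm

A 7-joint arm with a two-finger parallel gripper is mounted at the origin on the work surface. World frame = base frame: x ahead of the robot, y to its left, z up, the work surface at z = 0. Lengths are in m, angles in rad, forces in N, time in s.
With the tool pointing down it reaches from about 0.35 to 0.9 m from the base axis. Payload 8.1 kg.
Tool frame: the origin (TCP) lies between the finger pads, 19 mm behind the fingertips; this is the grasp point; x points along the fingers, z is the direction in which the jaws open and shut, and the axes are right-handed (so a half turn about x gives the same grasp; the last joint's range is limited). The gripper opens to 92 mm and grips with 3 to 60 N. Pads are 19 mm wide; open, the fingers measure 130 mm over their backs; the gripper's body (75 mm by 190 mm) begins 47 mm behind the grasp point.
Start: joints at [-1.448, 0.434, 0.025, 1.573, -0.012, 1.134, -0.075], TCP at [0.14, 0.609, 0.246] pointing down, gripper open.
Joint ranges: [-2.62, 2.62], [-0.44, 2.09], [-1.27, 1.32], [0.08, 2.57], [-1.32, 4.46], [0.12, 2], [-2.74, 2.74]. Speed limits (rad/s): [2.22, 2.22, 3.01, 3.01, 3.14, 3.14, 3.14].

### API

Orientations are given as a unit quaternion [w, x, y, z].
In Python, from station import monitor, get_image, camera_info, workorder gives the robot as it stands.
- The arm moves only by the tool jog_arm, never from a script. Its argument "moves" is a list of rows, each a list of 3 entries, a list of its own where there are three numbers: the finger opening in cm, from 0 to 9.18, then the shift along the tool's x, y, z in cm, then the turn about the tool's x in rad. A call has 1 to 5 rows; each row shifts and turns the pose as measured when the row begins, along the tool's axes as they then stand; what a row does not reach is not made up. A row lasts 1/8 s, in which the tool goes at most 62.5 mm and 10.7 degrees, less where a joint would pass 70% of its speed; a pose out of reach is approached as far as the arm can. A call is refused whole if a number of a shift passes 6.25 or a number of a turn 0.188, either way. A call with a gripper value outside its range is refused whole. The fingers move at their own pace and stop on an object; "newtons" is the grip in N (left out, the last holds). Time passes only in rows, so rows that do not move let the fingers close. It gives the time, the measured TCP pose, the force and the opening at its end, in the units of the state.
- monitor.get_state(): the state, without advancing time (a new reading comes with each control period).
- get_image(name): name is "scene" or "top" or "wrist"; returns (picture, depth): 420x560x3 uint8, blue, green, red; 420x560 float32, m along the optical axis (not along the pixel's ray), 0 where there is no reading.
- camera_info(name): a dict with "mtx" (3x3 intrinsics, pixels), "D" ([k1, k2, p1, p2, k3] as OpenCV has them; the pictures are not rectified), "R" (3x3) and "t" (3): a world point X has camera coordinates R X + t. Camera axes: x right, y down, z forward; pixel columns grow to the right and rows downward; lengths in m; the calibration is good to about 2 mm. A picture is of the moment at which its call begins: read the wrist's pose just before it. camera_info takes no time and is no camera call; for the wrist camera it gives the pose at the moment of the call.
- workorder.job_done(): hands the job in, once; it reports no verdict.
The state is a dict: "time_s": time; "qpos": joint angles; "qvel": joint speeds; "tau": joint torques, N m; "tool_pos": TCP position; "ee_rot": TCP orientation; "contact_force": force on the tool from outside, world axes, zero at the start; "torque": the same for the moment, N m; "width": opening from 0.0 (shut) to 1.0 (fully open).
Only numpy, scipy, OpenCV 4.12 (cv2) and the standard library are available. Lean on these libraries where they do the work, as an engineer would, in place of code of your own. Each camera call takes 0.05 s, during which the arm holds its last target. There are 200 camera calls.

## Working session

There is one attempt and no reset: what is moved stays moved. The work goes in short steps, Python scripts to look and compute and a tool call to move; the robot and the scene stay as the last step left them, time stands still between calls to the robot, and variables do not carry over. Pictures are saved under pics/ and viewed, on a budget of 10 in all, crops included, one or two more only if the job needs it, and the job is handed in when it is done.

Besides the shell and the picture viewer there is one more tool, called after "Call:" by a JSON object that holds its "method" and its "body". jog_arm: Moves the arm, as the interface text tells. Its arguments: {"type":"object","properties":{"moves":{"type":"array","items":{"type":"array"}},"newtons":{"type":"number"}},"required":["moves"]}

```bash
mkdir -p pics; ls; python3 - <<'E'
from station import monitor,get_image,camera_info
import cv2,numpy as np
s=monitor.get_state();print(s)
ims=[]
for n in("scene","top"):
    im,d=get_image(n);np.savez(f"{n}0.npz",im=im,d=d);cv2.imwrite(f"pics/{n}0.png",im)
    c=camera_info(n);print(n,c["mtx"].round(1).tolist(),np.round(c["D"],3),(-c["R"].T@c["t"]).round(3),c["R"].round(2).tolist())
E
```

```text
pics
{'time_s': 0.0, 'qpos': array([-1.44756974,  0.43521228,  0.02499075,  1.5740954 , -0.01160461,
        1.13401506, -0.07509484]), 'qvel': array([-6.66500666e-04, -1.89624016e-03,  1.76247274e-05,  1.02943665e-03,
        8.79032001e-04,  2.40230490e-03, -5.74683311e-04]), 'tau': array([ 2.74239092e-04, -6.67856169e+01,  9.85035449e-01, -3.14446843e+01,
       -6.04438107e-02,  4.32651769e-02,  1.92344050e-04]), 'tool_pos': array([0.13989814, 0.60864136, 0.24475247]), 'ee_rot': array([ 0.55276667, -0.4408444 ,  0.55357499,  0.44006811]), 'contact_force': array([-0.10740435,  0.3614552 ,  0.61956411]), 'torque': array([ 0.03337286, -0.0025721 , -0.0546328 ]), 'width': 0.9985642186560553}
scene [[428.0, 0.0, 281.7], [0.0, 428.0, 209.4], [0.0, 0.0, 1.0]] [-0.017  0.     0.     0.     0.   ] [ 1.19  -0.067  0.973] [[0.11, 0.99, -0.01], [0.8, -0.09, -0.6], [-0.6, 0.05, -0.8]]
top [[392.3, 0.0, 280.9], [0.0, 392.3, 204.6], [0.0, 0.0, 1.0]] [-0.075  0.     0.     0.     0.   ] [ 0.418 -0.005  0.998] [[-0.03, -1.0, -0.01], [-0.99, 0.03, -0.14], [0.14, 0.0, -0.99]]
```

View pics/top0.png

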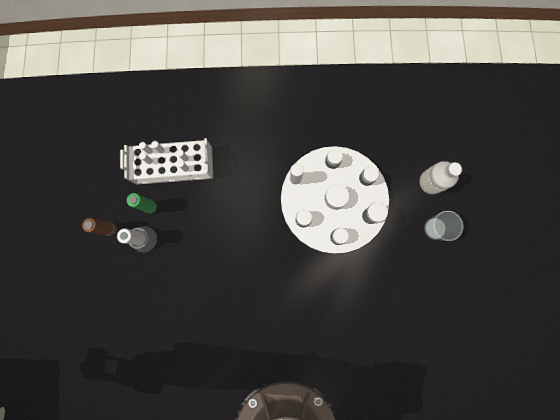

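View pics/scene0.png

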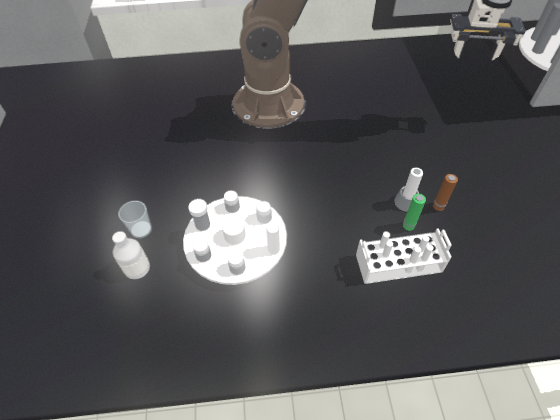

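The top view shows the white reader in its grey stand (top at about 125,236), with a green (140,203) and a brown (97,226) look-alike nearby. The carousel is centred at about (335,200), with the tall cap at (377,212) and the post at (296,172). The scene view agrees: reader (413,185), tall vessel (199,212), post (273,237). Next I'll measure from the point clouds.

```bash
cat > h.py <<'E'
import cv2,numpy as np
from station import camera_info,get_image,monitor
from scipy.spatial.transform import Rotation as Rn
def cloud(name,d,c=None):
    c=c or camera_info(name);v,u=np.mgrid[:420,:560]
    p=cv2.undistortPoints(np.dstack([u,v]).reshape(-1,1,2).astype(float),c["mtx"],c["D"]).reshape(420,560,2)
    X=np.dstack([p[...,0]*d,p[...,1]*d,d]);return (X-c["t"])@c["R"]   # R^T(X-t)
def ray(c,uv,z):
    p=cv2.undistortPoints(np.array([[uv]],float),c["mtx"],c["D"])[0,0]
    o=-c["R"].T@c["t"];r=c["R"].T@np.r_[p,1];return o+r*(z-o[2])/r[2]
def rot(s): q=s["ee_rot"];return Rn.from_quat(np.r_[q[1:],q[0]]).as_matrix()
E
python3 - <<'E'
from h import *
for n in("scene","top"):
    f=np.load(n+"0.npz");im,d=f["im"],f["d"];P=cloud(n,d);c=camera_info(n)
    z=P[...,2];ok=(d>0)
    bench=ok&(abs(z)<.02)&(P[...,0]>.3)&(P[...,0]<.8)&(abs(P[...,1])<.6);print(n,"bench",np.median(z[bench]))
    m=ok&(z>.03)&(z<.05)&(abs(P[...,1]+.15)<.25)&(abs(P[...,0]-.45)<.25)&(im.min(2)>110)
    nn,l,st,ce=cv2.connectedComponentsWithStats(m.astype(np.uint8));k=1+st[1:,4].argmax()
    h=cv2.convexHull(np.argwhere(l==k)[:,::-1].astype(np.int32)).reshape(-1,2)
    W=np.array([ray(c,q,.04) for q in h]);A=np.c_[2*W[:,:2],np.ones(len(W))];s=np.linalg.lstsq(A,(W[:,:2]**2).sum(1),rcond=None)[0]
    C=s[:2];print("disc",C,"r",np.sqrt(s[2]+C@C))
    for lo,hi,nm in((.115,.132,"tall125"),(.132,.15,"post140"),(.122,.14,"reader133"),(.08,.1,"short")):
        m=ok&(z>lo)&(z<hi)&(P[...,0]>.2)&(P[...,0]<.8)&(abs(P[...,1])<.75)
        nn,l,st,ce=cv2.connectedComponentsWithStats(m.astype(np.uint8))
        for k in range(1,nn):
            if st[k,4]>15:
                q=P[l==k];print(nm,st[k,4],ce[k].round(1),q.mean(0).round(4),"ext",np.ptp(q,0).round(3),"ray",ray(c,ce[k],np.median(q[:,2])).round(4),"rc",np.hypot(*(q.mean(0)[:2]-C)).round(3),im[l==k].mean(0).astype(int))
E
```

```text
scene bench -0.00044770655849768156
disc [ 0.57177327 -0.13512517] r 0.13468015809263909
tall125 113 [415.5 174.2] [0.4883 0.3508 0.1263] ext [0.033 0.03  0.017] ray [0.4901 0.3498 0.1283] rc 0.493 [207 207 207]
tall125 123 [450.8 179.3] [0.5141 0.438  0.1237] ext [0.032 0.032 0.015] ray [0.5149 0.4374 0.1247] rc 0.576 [ 92 115 148]
tall125 135 [418.5 199.5] [0.5691 0.3349 0.1235] ext [0.032 0.032 0.015] ray [0.5697 0.3346 0.1243] rc 0.47 [123 174 104]
tall125 246 [197.1 206.9] [ 0.5266 -0.2182  0.1234] ext [0.046 0.045 0.014] ray [ 0.5271 -0.2181  0.1238] rc 0.095 [241 241 241]
tall125 51 [272.3 235. ] [ 0.6323 -0.0396  0.124 ] ext [0.019 0.028 0.017] ray [ 0.6319 -0.0396  0.1234] rc 0.113 [212 213 214]
tall125 92 [124.4 246.1] [ 0.6214 -0.3879  0.1215] ext [0.031 0.035 0.015] ray [ 0.6206 -0.3884  0.1203] rc 0.258 [212 213 214]
post140 24 [417.7 171.7] [0.4866 0.3555 0.1335] ext [0.018 0.021 0.004] ray [0.4863 0.3557 0.1331] rc 0.498 [196 195 193]
post140 119 [272.  228.3] [ 0.6232 -0.039   0.1387] ext [0.028 0.029 0.01 ] ray [ 0.6235 -0.039   0.1391] rc 0.109 [247 247 247]
post140
[... 6837 characters left out ...]
  0.0911] ext [0.035 0.035 0.01 ] ray [ 0.517  -0.0553  0.0914] rc 0.095 [226 231 233]
short 22 [367.4 216.3] [ 0.5145 -0.2048  0.0885] ext [0.027 0.014 0.016] ray [ 0.5144 -0.2046  0.0895] rc 0.086 [90 93 94]
short 139 [448.8 225.6] [ 0.4875 -0.3993  0.0836] ext [0.07  0.069 0.01 ] ray [ 0.4874 -0.3992  0.0836] rc 0.274 [137 142 137]
short 52 [100.2 227.4] [0.5046 0.4254 0.0895] ext [0.028 0.018 0.02 ] ray [0.5046 0.4254 0.0895] rc 0.566 [30 42 61]
short 197 [340.1 235.4] [ 0.4716 -0.1386  0.0909] ext [0.035 0.035 0.013] ray [ 0.4716 -0.1385  0.0909] rc 0.095 [222 228 230]
short 44 [135.5 237.8] [0.4783 0.339  0.0896] ext [0.03  0.019 0.019] ray [0.4783 0.339  0.0895] rc 0.484 [112 117 119]
```

```bash
cat >> h.py <<'E'
def yaw(R): return np.degrees(np.arctan2(R[1,2],R[0,2]))   # direction of jaw axis
def plan(target,yawt=None,step=6.0,n=None):
    "rows (shift cm in tool axes, turn) from the measured pose to a world target"
    s=monitor.get_state();R=rot(s);p=s["tool_pos"].copy();t=np.array(target)
    dy=0 if yawt is None else np.radians((yawt-yaw(R)+90)%180-90)
    n=n or max(int(np.ceil(np.linalg.norm(t-p)*100/step)),int(np.ceil(abs(dy)/.18)),1)
    for i in range(n):
        print((R.T@(t-p)/(n-i)*100).round(2).tolist(),round(-dy/n,3))
        p=p+(t-p)/(n-i);R=R@Rn.from_rotvec([-dy/n,0,0]).as_matrix()
E
python3 - <<'E'
from h import *
s=monitor.get_state();R=rot(s);print(R.round(3),yaw(R))
plan([.483,.351,.25],120)
E
```

```text
[[-0.    -0.975  0.224]
 [-0.001  0.224  0.975]
 [-1.    -0.    -0.001]] 77.05946697025652
[-0.06, -4.9, -2.18] -0.094
[-0.06, -4.68, -2.63] -0.094
[-0.06, -4.41, -3.05] -0.094
[-0.06, -4.1, -3.45] -0.094
[-0.06, -3.76, -3.82] -0.094
[-0.06, -3.39, -4.16] -0.094
[-0.06, -2.99, -4.46] -0.094
[-0.06, -2.56, -4.72] -0.094
```

Call:
{"method": "jog_arm", "body": {"moves": [[9.18, [0, -4.9, -2.2], -0.094], [9.18, [0, -4.7, -2.6], -0.094], [9.18, [0, -4.4, -3.05], -0.094], [9.18, [0, -4.1, -3.45], -0.094], [9.18, [0, -3.8, -3.8], -0.094]]}}

```text
time_s: 0.72
tool_pos: [0.3563, 0.4479, 0.2423]
ee_rot: [0.427, -0.562, 0.43, 0.563]
contact_force: [0.4, 0.4, -0.4]
width: 1.0
```

Call:
{"method": "jog_arm", "body": {"moves": [[9.18, [0, -3.4, -4.2], -0.094], [9.18, [0, -3, -4.5], -0.094], [9.18, [0, -2.5, -4.7], -0.094], [9.18, [0, 0, 0], 0]]}}

```text
time_s: 1.23
tool_pos: [0.4953, 0.3455, 0.2408]
ee_rot: [-0.341, 0.618, -0.347, -0.618]
contact_force: [0.0, 0.9, -0.1]
width: 0.996
```

```bash
python3 - <<'E'
from h import *
s=monitor.get_state();c=camera_info("wrist");im,d=get_image("wrist");cv2.imwrite("pics/w1.png",im);np.savez("w1.npz",im=im,d=d)
print(s["time_s"],s["tool_pos"],yaw(rot(s)),s["width"],(-c["R"].T@c["t"]))
P=cloud("wrist",d,c);z=P[...,2]
for lo,hi in((.126,.14),(.06,.126),(.035,.05)):
    m=(d>0)&(z>lo)&(z<hi);nn,l,st,ce=cv2.connectedComponentsWithStats(m.astype(np.uint8))
    for k in range(1,nn):
        if st[k,4]>150:q=P[l==k];print(lo,st[k,4],ce[k].round(),q.mean(0).round(4),((q.max(0)+q.min(0))/2).round(4),np.ptp(q,0).round(3),im[l==k].mean(0).astype(int))
plan([.483,.351,.25],120)
E
```

```text
1.225 [0.49528182 0.34550753 0.24076398] 121.75109374223437 0.9961957785750061 [0.43939366 0.31101115 0.38078682]
0.126 1128 [296. 202.] [0.4818 0.3512 0.1318] [0.4823 0.3517 0.1307] [0.032 0.032 0.009] [249 250 249]
0.06 305 [292. 182.] [0.4726 0.3425 0.0966] [0.4778 0.3474 0.0931] [0.024 0.024 0.065] [230 236 236]
0.06 923 [239. 246.] [0.5525 0.3321 0.1023] [0.5573 0.3348 0.093 ] [0.019 0.032 0.066] [107 189  86]
0.06 726 [347. 249.] [0.5021 0.4265 0.0934] [0.5078 0.4316 0.093 ] [0.029 0.021 0.066] [ 56  86 129]
0.06 237 [186. 311.] [0.6657 0.3218 0.0757] [0.6679 0.3226 0.0766] [0.01  0.018 0.033] [236 241 241]
0.035 517 [291. 175.] [0.4734 0.3438 0.0436] [0.4811 0.3508 0.0412] [0.052 0.053 0.012] [192 195 191]
[-0.93, 0.69, 0.79] 0.033
```

View pics/w1.png

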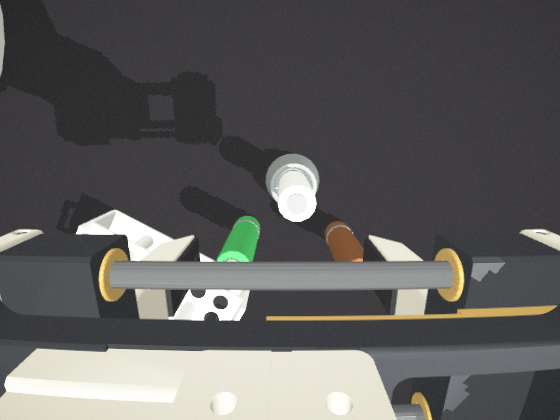

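The wrist view shows the white reader upright in the grey cup (top at 296,202), with the green reader (245,240) and the brown one (345,240) clear of both fingers. The reader measures (0.482, 0.3515), which agrees with the other two views.

Call:
{"method": "jog_arm", "body": {"moves": [[7, [0, 0.75, 0.75], 0.03], [7, [0, 0, 0], 0]]}}

```text
time_s: 1.52
tool_pos: [0.4802, 0.3521, 0.2401]
ee_rot: [0.35, -0.612, 0.355, 0.614]
contact_force: [0.5, 0.2, 0.9]
width: 0.833
```

```bash
python3 - <<'E'
from h import *
s=monitor.get_state();print(s["time_s"],s["tool_pos"],yaw(rot(s)),s["width"]);plan([.482,.3515,.096],None,4)
E
```

```text
1.525 [0.48016177 0.35207417 0.24008297] 120.2028533760692 0.8325051827502077
[3.6, -0.06, -0.03] 0.0
[3.6, -0.06, -0.03] 0.0
[3.6, -0.06, -0.03] 0.0
[3.6, -0.06, -0.03] 0.0
```

Call:
{"method": "jog_arm", "body": {"moves": [[7, [4, -0.1, -0.05], 0], [7, [4, -0.1, -0.05], 0], [7, [4, 0, 0], 0], [7, [2, 0, 0], 0], [7, [0, 0, 0], 0]]}}

```text
time_s: 2.15
tool_pos: [0.4784, 0.3573, 0.0971]
ee_rot: [0.347, -0.613, 0.351, 0.616]
contact_force: [0.2, -0.6, -0.2]
width: 0.764
```

```bash
python3 - <<'E'
from h import *
s=monitor.get_state();print(s["time_s"],s["tool_pos"],yaw(rot(s)),s["width"]);plan([.482,.3515,.096],120,4)
E
```

```text
2.15 [0.47842976 0.35729543 0.09707722] 120.81641955186916 0.7638797579965483
[0.11, -0.01, -0.68] 0.014
```

Call:
{"method": "jog_arm", "body": {"moves": [[7, [0.1, 0, -0.65], 0.014], [2.5, [0, 0, 0], 0], [2.5, [0, 0, 0], 0], [2.5, [0, 0, 0], 0], [2.5, [0, 0, 0], 0]], "newtons": 40}}

```text
time_s: 2.78
tool_pos: [0.4833, 0.3533, 0.0997]
ee_rot: [0.354, -0.611, 0.353, 0.613]
contact_force: [-0.3, 0.8, 0.5]
width: 0.376
```

Call:
{"method": "jog_arm", "body": {"moves": [[2.5, [0, 0, 0], 0], [2.5, [0, 0, 0], 0]]}}

```text
time_s: 3.02
tool_pos: [0.4832, 0.3533, 0.0998]
ee_rot: [0.354, -0.611, 0.353, 0.613]
contact_force: [-0.7, -0.2, -0.5]
width: 0.357
```

```bash
python3 - <<'E'
from h import *
s=monitor.get_state();print(s["time_s"],s["tool_pos"],yaw(rot(s)),s["width"],rot(s)[:,0])
E
```

```text
3.025 [0.48322388 0.35334989 0.09979865] 120.03011619842121 0.3572948801037193 [-0.00222029  0.00171706 -0.99999606]
```

Gripped: the opening is 32.9 mm. The nose is about 94 mm below the TCP. I'll lift the reader and turn the jaw axis to 150°.

Call:
{"method": "jog_arm", "body": {"moves": [[2.5, [-2, 0, 0], 0], [2.5, [-4, 0, 0], 0], [2.5, [-4, 0, 0], 0], [2.5, [-4, 0, 0], 0], [2.5, [-2, 0, 0], 0]]}}

```text
time_s: 3.65
tool_pos: [0.482, 0.3519, 0.2615]
ee_rot: [0.351, -0.611, 0.355, 0.614]
contact_force: [-0.2, 1.3, -2.0]
width: 0.352
```

```bash
python3 - <<'E'
from h import *
s=monitor.get_state();print(s["time_s"],s["tool_pos"],yaw(rot(s)),s["width"],rot(s)[:,0])
C=np.array([.569,-.136])
for dg in (62,):
  u=np.radians(dg);t=np.array([np.sin(u),-np.cos(u)]);post=C+.11*np.array([np.cos(u),np.sin(u)])
  a=post-t*.075;print("post",post,"start",a)   # behind the post, for a clockwise push
plan([*a,.26],150,5)
E
```

```text
3.65 [0.48204775 0.35191075 0.26151154] 120.04341343318386 0.3524319001169468 [-0.00758377 -0.00273659 -0.9999675 ]
post [ 0.62064187 -0.03887576] start [ 0.5544208 -0.0036654]
[0.02, 1.44, -4.3] -0.065
[0.02, 1.72, -4.2] -0.065
[0.02, 1.99, -4.08] -0.065
[0.02, 2.25, -3.94] -0.065
[0.02, 2.5, -3.78] -0.065
[0.02, 2.75, -3.61] -0.065
[0.02, 2.98, -3.42] -0.065
[0.02, 3.19, -3.22] -0.065
```

```bash
python3 - <<'E'
from h import *
plan([.554,.02,.235],140,5)
E
```

```text
[0.38, 1.48, -4.62] -0.05
[0.38, 1.71, -4.54] -0.05
[0.38, 1.93, -4.45] -0.05
[0.38, 2.15, -4.35] -0.05
[0.38, 2.37, -4.24] -0.05
[0.38, 2.57, -4.11] -0.05
[0.38, 2.77, -3.98] -0.05
```

Call:
{"method": "jog_arm", "body": {"moves": [[2.5, [0.4, 1.5, -4.6], -0.05], [2.5, [0.4, 1.7, -4.5], -0.05], [2.5, [0.4, 1.9, -4.4], -0.05], [2.5, [0.4, 2.1, -4.3], -0.05], [2.5, [0.4, 2.3, -4.2], -0.05]]}}

```text
time_s: 4.28
tool_pos: [0.5352, 0.1169, 0.2427]
ee_rot: [0.269, -0.652, 0.269, 0.656]
contact_force: [1.0, -0.4, -1.0]
width: 0.353
```

Call:
{"method": "jog_arm", "body": {"moves": [[2.5, [0.4, 2.3, -3.5], -0.05], [2.5, [0.3, 1.5, -2], -0.05], [2.5, [0, 0, 0], 0], [2.5, [0, 0, 0], 0]]}}

```text
time_s: 4.78
tool_pos: [0.5488, 0.045, 0.2345]
ee_rot: [0.236, -0.664, 0.238, 0.668]
contact_force: [0.1, 0.8, -1.2]
width: 0.354
```

```bash
python3 - <<'E'
from h import *
s=monitor.get_state();print(s["time_s"],s["tool_pos"],yaw(rot(s)),s["width"],rot(s)[:,0])
im,d=get_image("scene");cv2.imwrite("pics/s2.png",im);P=cloud("scene",d)
m=(d>0)&(P[...,2]>.11)&(P[...,2]<.16)&(abs(P[...,0]-.55)<.06)&(abs(P[...,1]-.02)<.035)&(im.min(2)>100)
q=P[m];print(m.sum(),q.mean(0),q.min(0),q.max(0))
plan([.554,.02,.205],140,3)
E
```

```text
4.775 [0.54880754 0.04499195 0.23454241] 140.84041555673127 0.3544900244413847 [-6.06201664e-03  3.88328905e-04 -9.99981550e-01]
48 [0.56137731 0.04151392 0.15275932] [0.54995839 0.02937979 0.14016692] [0.56571079 0.05479807 0.15989949]
[1.48, 0.8, -1.0] 0.008
[1.48, 0.79, -1.0] 0.008
```

View pics/s2.png

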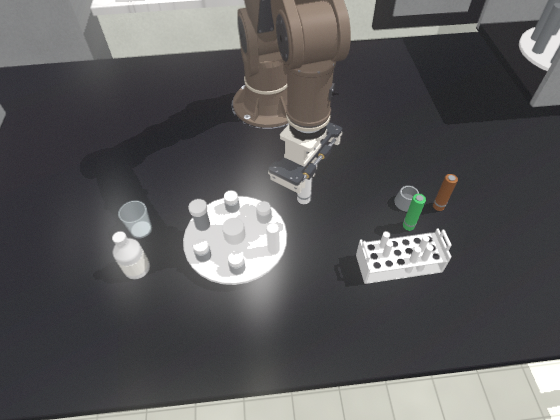

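The scene view shows the reader held upright (nose about 304,200), the stand empty at (408,198), and the post at (273,235) unmoved. The lowest barrel point is at z=0.140, which confirms the 94 mm grip offset.

Call:
{"method": "jog_arm", "body": {"moves": [[2.5, [1.5, 0.8, -1], 0.008], [2.5, [1.45, 0.8, -1], 0.008], [2.5, [0, 0, 0], 0], [2.5, [0, 0, 0], 0]], "newtons": 50}}

```text
time_s: 5.32
tool_pos: [0.5537, 0.0204, 0.2021]
ee_rot: [0.241, -0.662, 0.242, 0.667]
contact_force: [0.1, -0.5, -1.3]
width: 0.351
```

```bash
python3 - <<'E'
from h import *
s=monitor.get_state();print(s["time_s"],s["tool_pos"],yaw(rot(s)),s["width"],s["contact_force"])
plan([.554,.02,.204],140,3)
plan([.590,-.010,.204],140,3)
E
```

```text
5.325 [0.55368294 0.02037292 0.20214207] 140.02055548915192 0.3507691102486162 [ 0.14641918 -0.52798429 -1.30683226]
[-0.19, 0.01, -0.05] 0.0
[-0.11, -0.0, -2.37] 0.0
[-0.11, -0.0, -2.37] 0.0
```

Call:
{"method": "jog_arm", "body": {"moves": [[2.5, [-0.1, 0, -2], 0], [2.5, [-0.1, 0, -2], 0], [2.5, [0, 0, -0.5], 0]]}}

```text
time_s: 5.7
tool_pos: [0.591, -0.0097, 0.205]
ee_rot: [0.241, -0.663, 0.242, 0.666]
contact_force: [0.6, -0.8, -1.5]
width: 0.353
```

Call:
{"method": "jog_arm", "body": {"moves": [[2.5, [0, 0, -0.8], 0], [2.5, [0, 0, -1.2], 0], [2.5, [0, 0, -1.7], 0], [2.5, [0, 0, -2.1], 0], [2.5, [-3, 0, 0.5], 0]]}}

```text
time_s: 6.32
tool_pos: [0.6341, -0.0467, 0.233]
ee_rot: [0.24, -0.662, 0.242, 0.668]
contact_force: [0.2, 0.6, -0.3]
width: 0.355
```

```bash
cat >> h.py <<'E'
C=np.array([.569,-.136])
def capang(name="top"):
    "angle of tall cap (deg) about the axis from one picture, and of the post"
    c=camera_info(name);t0=monitor.get_state()["time_s"];im,d=get_image(name);P=cloud(name,d,c);z=P[...,2]
    off=np.array([.5664,-.1365]) if name=="top" else np.array([.5715,-.1350])
    r=np.hypot(P[...,0]-off[0],P[...,1]-off[1]);out=[]
    for lo,hi,rr in((.117,.130,.095),(.133,.146,.110)):
        m=((d>0)&(z>lo)&(z<hi)&(abs(r-rr)<.035)&(im.min(2)>90)).astype(np.uint8)
        nn,l,st,ce=cv2.connectedComponentsWithStats(m)
        for k in range(1,nn):
            if st[k,4]>40:
                q=P[l==k].mean(0);out.append((rr,int(st[k,4]),round(float(np.degrees(np.arctan2(q[1]-off[1],q[0]-off[0]))),1),round(float(np.hypot(*(q[:2]-off))),3)))
    return t0,im,out
E
python3 - <<'E'
from h import *
s=monitor.get_state();print(s["time_s"],s["tool_pos"],yaw(rot(s)),s["width"],s["contact_force"],rot(s)[:,0])
for i in range(2):
  for n in("top","scene"):
    t,im,o=capang(n);print(n,t,o);cv2.imwrite(f"pics/p_{n}{i}.png",im)
E
```

```text
6.325 [ 0.63414655 -0.04669717  0.23299269] 140.10802932711496 0.35450453227215156 [ 0.2198367   0.57575732 -0.28141771] [-9.03432132e-03 -3.14655523e-05 -9.99959189e-01]
top 6.325 []
scene 6.375 [(0.095, 216, -160.7, 0.095), (0.11, 124, 19.3, 0.109)]
top 6.425 []
scene 6.475 [(0.095, 212, -170.2, 0.095), (0.11, 125, 9.8, 0.109)]
```

Coasting at about 95°/s clockwise (1.66 rad/s). The reader is clear of it, so I'm moving to meet the cap.

```bash
cat >> h.py <<'E'
def circ(a,r=.095,z=.238): a=np.radians(a);return np.array([C[0]+r*np.cos(a),C[1]+r*np.sin(a),z])
def rows(pts):
    s=monitor.get_state();R=rot(s);p=s["tool_pos"].copy()
    for t in pts: print((R.T@(t-p)*100).round(1).tolist());p=t
def where(th):
    s=monitor.get_state();p=s["tool_pos"];v=p[:2]-C;print("t",s["time_s"],"tcp ang",np.degrees(np.arctan2(v[1],v[0])).round(1),"r",np.hypot(*v).round(4),"z",p[2].round(4),"cap",round(th(s["time_s"]),1),"dist xy",np.hypot(*(p-circ(th(s["time_s"])))[:2]).round(4))
E
python3 - <<'E'
from h import *
th=lambda t:199.3-94.5*(t-6.375)
where(th);rows([circ(a) for a in(66,80,94,105,105)])
E
```

```text
t 6.525 tcp ang 54.3 r 0.1126 z 0.2353 cap 185.1 dist xy 0.1889
[-0.3, 2.1, 1.8]
[0.0, 0.9, 2.1]
[0.0, 1.4, 1.9]
[0.0, 1.4, 1.2]
[0.0, 0.0, 0.0]
```

Call:
{"method": "jog_arm", "body": {"moves": [[2.5, [-0.3, 2.1, 1.8], 0], [2.5, [0, 0.9, 2.1], 0], [2.5, [0, 1.4, 1.9], 0], [2.5, [0, 1.4, 1.2], 0]]}}

```text
time_s: 7.02
tool_pos: [0.5409, -0.0449, 0.2344]
ee_rot: [0.239, -0.662, 0.241, 0.668]
contact_force: [0.5, 0.0, -1.1]
width: 0.351
```

```bash
python3 - <<'E'
from h import *
t,im,o=capang("scene");print(t,o)
a=[x[2] for x in o if x[0]==.11 and abs(x[3]-.109)<.004]; a=(a[0]+180) if a else 199.3-94.5*(t-6.375)
w=(199.3-a)%360/(t-6.375);print("mean w",w, "cap now",a)
th=lambda x:a-(w-3)*(x-t)
where(th);t0=monitor.get_state()["time_s"]
rows([circ(th(t0+.125*k)) for k in range(1,6)])
E
```

```text
7.025 [(0.095, 111, 138.5, 0.087), (0.095, 41, -36.8, 0.115), (0.11, 125, -40.6, 0.109)]
mean w 92.15384615384612 cap now 139.4
t 7.075 tcp ang 108.5 r 0.0953 z 0.2343 cap 134.9 dist xy 0.0434
[-0.3, 2.3, 1.0]
[-0.0, -1.7, -0.7]
[-0.0, -1.5, -1.0]
[-0.0, -1.3, -1.3]
[-0.0, -1.0, -1.5]
```

```bash
python3 - <<'E'
from h import *
rows([circ(a) for a in(108.5,105,97.5,88,77.5)])
E
```

```text
[-0.4, 0.0, -0.0]
[-0.0, -0.5, -0.3]
[-0.0, -1.0, -0.8]
[-0.0, -1.1, -1.2]
[-0.0, -0.9, -1.5]
```

Call:
{"method": "jog_arm", "body": {"moves": [[2.5, [-0.4, 0, 0], 0], [2.5, [0, -0.5, -0.3], 0], [2.5, [0, -1, -0.8], 0], [2.5, [0, -1.1, -1.2], 0], [2.5, [0, -0.9, -1.5], 0]]}}

```text
time_s: 7.7
tool_pos: [0.595, -0.0418, 0.2368]
ee_rot: [0.239, -0.662, 0.241, 0.669]
contact_force: [-0.2, 0.5, -0.9]
width: 0.351
```

```bash
cat >> h.py <<'E'
def step(obs,look=True,lead=0,n=5,zt=.238):
    "obs: list of (t, unwrapped cap angle); refit, print the next rows"
    if look:
        t,im,o=capang("scene");a=[x[2] for x in o if x[0]==.11 and abs(x[3]-.109)<.006]
        if a:
            pr=np.interp(t,[obs[-1][0],obs[-1][0]+9],[obs[-1][1],obs[-1][1]-9*85]);b=a[0]+180;b+=360*round((pr-b)/360);obs=obs+[(t,round(b,1))]
        print(o)
    print(obs);T,A=np.array(obs).T
    if len(obs)>=5: p=np.polyfit(T-6.375,A,2)
    else:
        p=np.r_[2.5,np.polyfit(T-6.375,A-2.5*(T-6.375)**2,1)]
    th=lambda x:float(np.polyval(p,x-6.375));t0=monitor.get_state()["time_s"]
    print("poly",p.round(2),"w now rad/s",np.radians(np.polyval(np.polyder(p),t0-6.375)).round(3));where(th)
    rows([circ(th(t0+.125*k+lead),z=zt) for k in range(1,n+1)])
E
python3 - <<'E'
from h import *
step([(6.375,199.3),(6.475,189.8),(7.025,139.4)])
E
```

```text
[(0.095, 42, -95.1, 0.107), (0.095, 115, 75.9, 0.095), (0.11, 107, -99.2, 0.11)]
[(6.375, 199.3), (6.475, 189.8), (7.025, 139.4), (7.7, 80.8)]
poly [  2.5  -92.73 199.06] w now rad/s -1.498
t 7.75 tcp ang 73.3 r 0.0979 z 0.2366 cap 76.3 dist xy 0.0058
[-0.1, -0.2, -1.3]
[-0.0, -0.3, -1.7]
[-0.0, 0.0, -1.7]
[-0.0, 0.3, -1.7]
[-0.0, 0.6, -1.6]
```

Call:
{"method": "jog_arm", "body": {"moves": [[2.5, [-0.1, -0.2, -1.3], 0], [2.5, [0, -0.3, -1.7], 0], [2.5, [0, 0, -1.7], 0], [2.5, [0, 0.3, -1.7], 0], [2.5, [0, 0.6, -1.6], 0]]}}

```text
time_s: 8.38
tool_pos: [0.6623, -0.095, 0.2346]
ee_rot: [0.238, -0.662, 0.239, 0.669]
contact_force: [-0.3, -1.4, -0.8]
width: 0.354
```

```bash
python3 - <<'E'
from h import *
step([(6.375,199.3),(6.475,189.8),(7.025,139.4),(7.7,80.8)])
E
```

```text
[(0.095, 131, 24.4, 0.103), (0.11, 46, -151.6, 0.114)]
[(6.375, 199.3), (6.475, 189.8), (7.025, 139.4), (7.7, 80.8), (8.375, 28.4)]
poly [  5.44 -96.45 199.41] w now rad/s -1.294
t 8.425 tcp ang 21.9 r 0.1012 z 0.2345 cap 24.6 dist xy 0.0076
[-0.3, 1.1, -0.6]
[-0.0, 1.0, -1.2]
[0.0, 1.1, -1.0]
[0.0, 1.2, -0.8]
[0.0, 1.3, -0.6]
```

The post is partly hidden here, so that angle is unreliable. I'll use the cap's own reading of 24.4°, which matches the earlier fit.

```bash
python3 - <<'E'
from h import *
step([(6.375,199.3),(6.475,189.8),(7.025,139.4),(7.7,80.8),(8.375,24.2)],look=False)
E
```

```text
[(6.375, 199.3), (6.475, 189.8), (7.025, 139.4), (7.7, 80.8), (8.375, 24.2)]
poly [  3.08 -93.6  199.18] w now rad/s -1.414
t 8.425 tcp ang 21.9 r 0.1012 z 0.2345 cap 20.2 dist xy 0.0068
[-0.3, 1.6, -1.3]
[-0.0, 1.2, -1.2]
[0.0, 1.3, -0.9]
[0.0, 1.5, -0.7]
[0.0, 1.5, -0.4]
```

Call:
{"method": "jog_arm", "body": {"moves": [[2.5, [-0.3, 1.6, -1.3], 0], [2.5, [0, 1.2, -1.2], 0], [2.5, [0, 1.3, -0.9], 0], [2.5, [0, 1.5, -0.7], 0], [2.5, [0, 1.5, -0.4], 0]]}}

```text
time_s: 9.05
tool_pos: [0.6511, -0.1874, 0.238]
ee_rot: [0.238, -0.662, 0.241, 0.668]
contact_force: [-0.1, 0.1, -1.3]
width: 0.352
```

```bash
python3 - <<'E'
from h import *
step([(6.375,199.3),(6.475,189.8),(7.025,139.4),(7.7,80.8),(8.375,24.2)])
E
```

```text
[(0.095, 233, -24.3, 0.097), (0.11, 88, 154.5, 0.111)]
[(6.375, 199.3), (6.475, 189.8), (7.025, 139.4), (7.7, 80.8), (8.375, 24.2), (9.05, -25.5)]
poly [  4.24 -95.59 199.44] w now rad/s -1.265
t 9.1 tcp ang -34.0 r 0.0975 z 0.2381 cap -29.6 dist xy 0.0079
[0.0, 0.8, 0.2]
[0.0, 1.5, 0.1]
[0.0, 1.4, 0.3]
[0.0, 1.3, 0.5]
[0.0, 1.2, 0.7]
```

Call:
{"method": "jog_arm", "body": {"moves": [[2.5, [0, 0.8, 0.2], 0], [2.5, [0, 1.5, 0.1], 0], [2.5, [0, 1.4, 0.3], 0], [2.5, [0, 1.3, 0.5], 0], [2.5, [0, 1.2, 0.7], 0]]}}

```text
time_s: 9.72
tool_pos: [0.5927, -0.2278, 0.2389]
ee_rot: [0.238, -0.662, 0.242, 0.668]
contact_force: [0.2, -0.5, -0.6]
width: 0.352
```

```bash
python3 - <<'E'
from h import *
step([(6.375,199.3),(6.475,189.8),(7.025,139.4),(7.7,80.8),(8.375,24.2),(9.05,-25.)])
E
```

```text
[(0.095, 197, -72.0, 0.095), (0.11, 101, 105.7, 0.109)]
[(6.375, 199.3), (6.475, 189.8), (7.025, 139.4), (7.7, 80.8), (8.375, 24.2), (9.05, -25.0), (9.725, -74.3)]
poly [  4.01 -95.   199.31] w now rad/s -1.182
t 9.775 tcp ang -76.8 r 0.0957 z 0.2391 cap -77.3 dist xy 0.0011
[0.1, 1.1, 1.0]
[0.0, 0.9, 1.1]
[0.0, 0.7, 1.1]
[0.0, 0.5, 1.2]
[0.0, 0.4, 1.3]
```

Call:
{"method": "jog_arm", "body": {"moves": [[2.5, [0.1, 1.1, 1], 0], [2.5, [0, 0.9, 1.1], 0], [2.5, [0, 0.7, 1.1], 0], [2.5, [0, 0.5, 1.2], 0], [2.5, [0, 0.4, 1.3], 0]]}}

```text
time_s: 10.4
tool_pos: [0.5208, -0.2192, 0.2392]
ee_rot: [0.238, -0.662, 0.242, 0.668]
contact_force: [0.3, 0.3, -1.4]
width: 0.348
```

```bash
python3 - <<'E'
from h import *
step([(6.375,199.3),(6.475,189.8),(7.025,139.4),(7.7,80.8),(8.375,24.2),(9.05,-25.),(9.725,-73.5)])
E
```

```text
[(0.095, 181, -118.7, 0.092), (0.11, 115, 59.5, 0.109)]
[(6.375, 199.3), (6.475, 189.8), (7.025, 139.4), (7.7, 80.8), (8.375, 24.2), (9.05, -25.0), (9.725, -73.5), (10.4, -120.5)]
poly [  3.71 -94.11 199.08] w now rad/s -1.115
t 10.45 tcp ang -121.1 r 0.0963 z 0.2392 cap -122.8 dist xy 0.0032
[0.1, -0.0, 1.6]
[0.0, -0.1, 1.3]
[0.0, -0.3, 1.2]
[0.0, -0.4, 1.2]
[0.0, -0.6, 1.1]
```

Call:
{"method": "jog_arm", "body": {"moves": [[2.5, [0.1, 0, 1.6], 0], [2.5, [0, -0.1, 1.3], 0], [2.5, [0, -0.3, 1.2], 0], [2.5, [0, -0.4, 1.2], 0], [2.5, [0, -0.6, 1.1], 0]]}}

```text
time_s: 11.08
tool_pos: [0.4777, -0.1639, 0.239]
ee_rot: [0.238, -0.662, 0.242, 0.668]
contact_force: [1.2, -0.5, -1.5]
width: 0.351
```

```bash
python3 - <<'E'
from h import *
step([(6.375,199.3),(6.475,189.8),(7.025,139.4),(7.7,80.8),(8.375,24.2),(9.05,-25.),(9.725,-73.5),(10.4,-120.5)])
E
```

```text
[(0.095, 171, -163.6, 0.091), (0.095, 42, 15.4, 0.118), (0.11, 122, 15.9, 0.109)]
[(6.375, 199.3), (6.475, 189.8), (7.025, 139.4), (7.7, 80.8), (8.375, 24.2), (9.05, -25.0), (9.725, -73.5), (10.4, -120.5), (11.075, -164.1)]
poly [  3.46 -93.33 198.84] w now rad/s -1.055
t 11.125 tcp ang -164.2 r 0.0953 z 0.239 cap -166.3 dist xy 0.0035
[0.1, -1.0, 1.2]
[-0.0, -0.9, 0.8]
[-0.0, -1.0, 0.7]
[-0.0, -1.1, 0.5]
[-0.0, -1.1, 0.4]
```

Call:
{"method": "jog_arm", "body": {"moves": [[2.5, [0.1, -1, 1.2], 0], [2.5, [0, -0.9, 0.8], 0], [2.5, [0, -1, 0.7], 0], [2.5, [0, -1.1, 0.5], 0], [2.5, [0, -1.1, 0.4], 0]]}}

```text
time_s: 11.75
tool_pos: [0.4828, -0.0954, 0.2379]
ee_rot: [0.238, -0.662, 0.241, 0.668]
contact_force: [-0.2, 0.8, -0.4]
width: 0.357
```

```bash
python3 - <<'E'
from h import *
step([(6.375,199.3),(6.475,189.8),(7.025,139.4),(7.7,80.8),(8.375,24.2),(9.05,-25.),(9.725,-73.5),(10.4,-120.5),(11.075,-164.1)])
E
```

```text
[(0.095, 161, 154.6, 0.091), (0.11, 128, -24.6, 0.109)]
[(6.375, 199.3), (6.475, 189.8), (7.025, 139.4), (7.7, 80.8), (8.375, 24.2), (9.05, -25.0), (9.725, -73.5), (10.4, -120.5), (11.075, -164.1), (11.75, -204.6)]
poly [  3.34 -92.88 198.67] w now rad/s -0.988
t 11.8 tcp ang 153.6 r 0.0954 z 0.2379 cap -206.8 dist xy 0.0008
[-0.0, -1.2, 0.2]
[-0.0, -1.1, 0.0]
[-0.0, -1.1, -0.1]
[-0.0, -1.1, -0.2]
[-0.0, -1.0, -0.3]
```

Call:
{"method": "jog_arm", "body": {"moves": [[2.5, [0, -1.2, 0.2], 0], [2.5, [0, -1.1, 0], 0], [2.5, [0, -1.1, -0.1], 0], [2.5, [0, -1.1, -0.2], 0], [2.5, [0, -1, -0.3], 0]]}}

```text
time_s: 12.42
tool_pos: [0.5244, -0.0516, 0.2374]
ee_rot: [0.238, -0.662, 0.241, 0.668]
contact_force: [0.7, -0.3, -0.8]
width: 0.35
```

```bash
python3 - <<'E'
from h import *
step([(6.375,199.3),(6.475,189.8),(7.025,139.4),(7.7,80.8),(8.375,24.2),(9.05,-25.),(9.725,-73.5),(10.4,-120.5),(11.075,-164.1),(11.75,-204.6)])
E
```

```text
[(0.095, 170, 115.3, 0.092), (0.11, 113, -62.4, 0.11)]
[(6.375, 199.3), (6.475, 189.8), (7.025, 139.4), (7.7, 80.8), (8.375, 24.2), (9.05, -25.0), (9.725, -73.5), (10.4, -120.5), (11.075, -164.1), (11.75, -204.6), (12.425, -242.4)]
poly [  3.27 -92.58 198.54] w now rad/s -0.919
t 12.475 tcp ang 117.0 r 0.0958 z 0.2374 cap -244.4 dist xy 0.0025
[-0.1, -1.1, -0.7]
[-0.0, -0.9, -0.6]
[-0.0, -0.8, -0.7]
[-0.0, -0.7, -0.8]
[-0.0, -0.6, -0.8]
```

Call:
{"method": "jog_arm", "body": {"moves": [[2.5, [-0.1, -1.1, -0.7], 0], [2.5, [0, -0.9, -0.6], 0], [2.5, [0, -0.8, -0.7], 0], [2.5, [0, -0.7, -0.8], 0], [2.5, [0, -0.6, -0.8], 0]]}}

```text
time_s: 13.1
tool_pos: [0.583, -0.0419, 0.2378]
ee_rot: [0.238, -0.663, 0.24, 0.668]
contact_force: [0.8, -0.1, -1.5]
width: 0.352
```

```bash
python3 - <<'E'
from h import *
step([(6.375,199.3),(6.475,189.8),(7.025,139.4),(7.7,80.8),(8.375,24.2),(9.05,-25.),(9.725,-73.5),(10.4,-120.5),(11.075,-164.1),(11.75,-204.6),(12.425,-242.4)])
E
```

```text
[(0.095, 171, 78.8, 0.095), (0.11, 107, -97.7, 0.11)]
[(6.375, 199.3), (6.475, 189.8), (7.025, 139.4), (7.7, 80.8), (8.375, 24.2), (9.05, -25.0), (9.725, -73.5), (10.4, -120.5), (11.075, -164.1), (11.75, -204.6), (12.425, -242.4), (13.1, -277.7)]
poly [  3.21 -92.3  198.4 ] w now rad/s -0.851
t 13.15 tcp ang 80.9 r 0.0952 z 0.2377 cap -279.5 dist xy 0.0006
[-0.0, -0.5, -0.9]
[-0.0, -0.4, -0.9]
[-0.0, -0.3, -0.9]
[-0.0, -0.2, -0.9]
[-0.0, -0.1, -0.9]
```

The nose has been within 40 mm from 7.7 s at the latest until 13.15 s, with the speed still 0.85 rad/s. Now I'll rise and hold.

Call:
{"method": "jog_arm", "body": {"moves": [[2.5, [-2, -0.2, -0.4], 0], [2.5, [-3, 0, 0], 0], [2.5, [-2.2, 0, 0], 0], [2.5, [-1, 0, 0], 0], [2.5, [0, 0, 0], 0]]}}

```text
time_s: 13.78
tool_pos: [0.5893, -0.044, 0.3205]
ee_rot: [0.238, -0.662, 0.241, 0.669]
contact_force: [-0.1, 0.1, -1.3]
width: 0.354
```

Call:
{"method": "jog_arm", "body": {"moves": [[2.5, [0, 0, 0], 0], [2.5, [0, 0, 0], 0], [2.5, [0, 0, 0], 0], [2.5, [0, 0, 0], 0]]}}

```text
time_s: 14.28
tool_pos: [0.5882, -0.0441, 0.3178]
ee_rot: [0.238, -0.66, 0.242, 0.67]
contact_force: [-0.0, -0.5, -0.6]
width: 0.348
```

```bash
python3 - <<'E'
from h import *
s=monitor.get_state();print(s["time_s"],s["tool_pos"],s["width"],rot(s)[:,0],abs(s["qvel"]).max())
t,im,o=capang("scene");print(o);cv2.imwrite("pics/end.png",im)
E
```

```text
14.275 [ 0.58815814 -0.04407815  0.31777718] 0.3483964755093957 [-1.48954972e-02 -6.28120238e-04 -9.99888859e-01] 0.002736142912610886
[(0.095, 273, 26.9, 0.094), (0.11, 92, -153.3, 0.11)]
```

View pics/end.png

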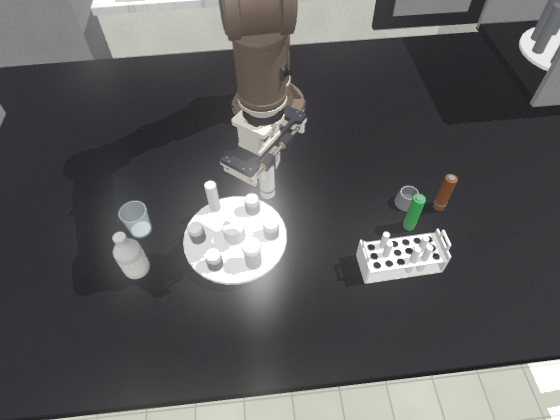

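The end view shows the reader upright in the gripper (nose about 266,195) and clear of the carousel, which is still turning. The tall cap is at about (252,250), and the bystanders are where they were. I'm handing in.

```bash
python3 -c "
from station import workorder;print(workorder.job_done())"
```

```text
the job is handed in; nothing more can be done
None
```

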